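Lock the bayonet cap on the clay extruder

TASK

Close the clay extruder: put the loose bayonet cap into the top of the upright barrel with its two lugs through the two gaps in the collar, press it down against the spring plate, and turn it clockwise (seen from above) to the stop so that it springs up into its lock with the wooden handle in line with the two little studs on the collar. Let go of it, and do not shift the two glaze tiles or the wooden modelling tool lying around.

Things in the scene. Friction and masses are not known exactly. Their poses are not given: they have to be found in the camera images.
- cap_center (a point): Centre of the loose bayonet cap, 32 mm above its underside (64 mm high, 0.1-0.17 kg), upright at the start. Round aluminium plug (60 mm dia, 28 mm high) with two lugs (8 high, 16 wide, flush with the underside, 78 mm over both) along x. On top a wooden handle bar: 64 long along x, 18 wide along y, 28 to 64 mm above the underside. z up; half a turn about z makes no difference.
- extruder: Fixed upright barrel: wooden foot 112 mm dia, aluminium tube 96 to 101 mm dia; origin at its underside's centre on the table, z up. The x axis is the locked direction of the handle, marked by two small dark studs (4 mm high) on the collar 43 mm from the axis. Locked, the cap's centre is 96 mm above this origin, springing up from 93 or less, where it turns.
- collar_top (a point): Centre of the collar's mouth on the barrel's axis, 80 mm above the table; axes as the barrel. Bore 64 mm dia, with two opposite gaps that pass the lugs with about 2 mm (5 degrees) to spare. The lugs turn from the gaps only clockwise from above, under a lip (underside 11 mm below the collar top), into locking pockets (8 mm below it) on the x axis, with 5 degrees of play to the stop beyond, 10 back.
- gap (a point): Middle of one gap in the collar, level with the collar top, 37 mm from the barrel's axis, 55 degrees (0.96 rad) counter-clockwise from the barrel's x axis seen from above. The other gap is opposite.
- follower (a joint): Depth (m) of the round sprung plate (60 mm diameter) in the bore that the cap stands on: 0 with its top 4 mm below the collar top, grows as it is pressed down; stop at 0.019. Its spring pushes up with 3 N at 0 rising to about 7 N at 0.019. 0.012 with the cap locked; the lugs can turn at 0.016 to 0.019.
- tile_dark: Small flat glaze test tile, 55 x 42 x 7 mm, half dark; bystander; origin at centre of underside.
- tile_teal: Small flat glaze test tile, 55 x 42 x 7 mm, half teal; bystander; origin at centre of underside.
- boxwood_tool: Wooden modelling tool, 200 mm long, lying flat; bystander.
- tool_chest: Fixed wooden tool chest to the right of the work, 350 mm along world x and 210 mm along y, its box 150 mm high; its lid stands open along its left edge, up to 350 mm above the table: an obstacle, to be passed over well above that height. Not to be used.
Things that resemble listed ones, but are neither listed nor needed, are in the scene too. What is shaped like the part that bears cap_center but pink or purple is not meant.

How it is judged:
On the way:
1. the cap is in the collar and pressed down below the lip (horizontal distance between cap_center and collar_top below 0.005 m and z of cap_center in the frame of extruder below 0.0935 m), for 0.05 s.
At the end, for the whole second after the job is handed in: The cap sits in the collar on the barrel's axis (within 4 mm), upright (within 0.06 rad), its handle in line with the studs (within 0.22 rad), held by its lugs in the pockets: its centre 94.2 to 98 mm above the barrel's underside; released and at rest (horizontal distance between cap_center and collar_top below 0.004 m and z of cap_center in the frame of extruder between 0.0942 and 0.098 m and angle between the x axis of cap_center and the x axis of extruder, either way round below 0.22 rad and angle between cap_center's own z axis and vertical below 0.06 rad and linear speed of cap below 0.01 m/s); the robot touches nothing.
It fails at once if a bystander (tile or modelling tool) is shifted by more than 30 mm (distance of any of tile_dark, tile_teal, boxwood_tool from where it was at the start of the episode above 0.03 m).
It also fails if it takes over 54 s, if anything falls off the work surface, if the arm or the gripper's body presses on something with over 40 N, if the wrist force passes 120 N, or if a joint passes its speed limit or range.

ROBOT

A 6-joint arm with a two-finger parallel gripper is mounted at the origin on the work surface; the furniture and walls round the work are solid. World frame = base frame: x ahead of the robot, y to its left, z up, the work surface at z = 0. Lengths are in m, angles in rad, forces in N, time in s.
With the tool pointing down it reaches from about 0.275 to 0.975 m from the base axis. Payload 8.4 kg.
Tool frame: the origin (TCP) lies on the centre line of the jaws, within the pads' length; the fingertips stand 19 mm ahead of it and the grasp point (between the pads) is the TCP; z points along the fingers, y is the direction in which the jaws open and shut (so a half turn about z gives the same grasp; the last joint's range is limited). The gripper opens to 92 mm and grips with 3 to 60 N. Pads are 20 mm wide; open, the fingers measure 128 mm over their backs; the gripper's body (75 mm by 189 mm) begins 69 mm behind the grasp point.
Start: joints at [-1.237, 0.353, 1.633, -0, 1.155, -0.002], TCP at [0.206, -0.59, 0.234] pointing down, gripper open.
Joint ranges: [-2.63, 2.63], [-0.92, 2.1], [0.06, 2.66], [-1.3, 4.44], [0, 2.69], [-3.02, 3.02]. Speed limits (rad/s): [2.22, 2.22, 2.79, 3.14, 3.14, 3.14].

INTERFACE

Orientations are given as a unit quaternion [w, x, y, z].
In Python, from bench import r, camera, ticket gives the robot as it stands.
- The arm moves only by the shell command python3 -m handwheel 'ROWS' [FORCE]. ROWS is JSON, a list that holds one entry, the list of rows, each a list of 7 numbers: the shift along the tool's x, y, z in mm, then the turn, a rotation vector about the tool's x, y, z in rad, then the opening, from 0 (shut) to 1 (fully open). A call has 1 to 12 rows; each row is the pose to reach, as a shift and turn from the pose measured when the call began, along the tool's axes at that moment; what a row does not reach only later rows make up. A row lasts 1/8 s, in which the tool goes at most 62.5 mm and 10.7 degrees, less where a joint would pass 70% of its speed; a pose out of reach is approached as far as the arm can. A call with a gripper value outside its range is refused whole. The fingers move at their own pace and stop on an object; FORCE is the grip in N (left out, the last holds). Time passes only in rows, so rows that repeat a pose let the fingers close. It gives the time, the measured TCP pose, the force and the opening at its end, in the units of the state.
- r.sense(): the state, without advancing time (a new reading comes with each control period).
- camera(name): name is "side" or "top" or "wrist"; returns a dict with "image" (420x560x3 uint8, red, green, blue), "range_z" (420x560 float32, m along the optical axis (not along the pixel's ray), 0 where there is no reading), "vertical_fov" (degrees; the focal length in pixels is half the picture's height over the tangent of half this angle, whatever the lens; pixels are square), "cx", "cy" (the principal point, pixels), "dist_coeffs" ([k1, k2, p1, p2, k3] as OpenCV has them; the pictures are not rectified), "world_to_cam" (4x4, takes a point from world to camera coordinates). Camera axes: x right, y down, z forward; pixel columns grow to the right and rows downward; lengths in m; the calibration is good to about 2 mm. A picture is of the moment at which its call begins.
- ticket.finish_job(): hands the job in, once; it reports no verdict.
The state is a dict: "clock": time; "joints": joint angles; "joint_vel": joint speeds; "joint_efforts": joint torques, N m; "tool_pos": TCP position; "tcp_rot": TCP orientation; "wrist_force": force on the tool from outside, world axes, zero at the start; "wrist_torque": the same for the moment, N m; "gripper_width": finger opening in m.
Only numpy, scipy, OpenCV 4.12 (cv2) and the standard library are available. Lean on these libraries where they do the work, as an engineer would, in place of code of your own. Each camera call takes 0.05 s, during which the arm holds its last target. There are 200 camera calls.

## Working session

There is one attempt and no reset: what is moved stays moved. The work goes in short steps, Python scripts to look and compute and a shell command to move; the robot and the scene stay as the last step left them, time stands still between calls to the robot, and variables do not carry over. Pictures are saved under pics/ and viewed, about 8 in all and at most 12, crops included, and the job is handed in when it is done.

```bash
mkdir -p pics
cat > h.py <<'E'
import numpy as np, cv2, pickle
from bench import r, camera, ticket
def cam(n):
    c=camera(n); pickle.dump(c,open(f'{n}.pkl','wb')); return c
def load(n): return pickle.load(open(f'{n}.pkl','rb'))
def K(c):
    f=c["image"].shape[0]/2/np.tan(np.radians(c["vertical_fov"])/2)
    return np.array([[f,0,c["cx"]],[0,f,c["cy"]],[0,0,1.]])
def px(c,pts):
    T=np.array(c["world_to_cam"]); p=np.atleast_2d(pts)@T[:3,:3].T+T[:3,3]
    return cv2.projectPoints(p,np.zeros(3),np.zeros(3),K(c),np.array(c["dist_coeffs"],float))[0][:,0]
def ray(c,uv):
    T=np.array(c["world_to_cam"]); n=cv2.undistortPoints(np.array([[uv]],float),K(c),np.array(c["dist_coeffs"],float))[0,0]
    return -T[:3,:3].T@T[:3,3], T[:3,:3].T@np.array([n[0],n[1],1])
def onz(c,uv,z):
    o,d=ray(c,uv); return o+d*(z-o[2])/d[2]
def byrange(c,uv):
    u,v=map(int,uv); o,d=ray(c,uv); return o+d*c["range_z"][v,u]
def cloud(c):
    h,w=c["range_z"].shape; uv=np.stack(np.meshgrid(np.arange(w),np.arange(h)),-1).reshape(-1,1,2).astype(float)
    n=cv2.undistortPoints(uv,K(c),np.array(c["dist_coeffs"],float))[:,0]
    z=c["range_z"].reshape(-1,1); T=np.array(c["world_to_cam"])
    P=(np.hstack([n,np.ones((len(n),1))])*z-T[:3,3])@T[:3,:3]
    P[z[:,0]==0]=np.nan
    return P.reshape(h,w,3)
def save(img,fn,s=1):
    cv2.imwrite('pics/'+fn,cv2.resize(img[...,::-1],None,fx=s,fy=s,interpolation=cv2.INTER_CUBIC))
E
python3 - <<'E'
from h import *
a=cam('top');b=cam('side')
s=r.sense();print(s['clock'],s['tool_pos'],s['tcp_rot'],s['wrist_force'])
save(a['image'],'top0.png',1.4);save(b['image'],'side0.png',1.4)
E
```

```text
0.1 [ 0.20581511 -0.58969027  0.23295058] [-6.10295337e-04  9.85936212e-01  1.67120926e-01 -9.81650086e-05] [-0.47867649 -0.22830861  0.80373737]
```

View pics/top0.png

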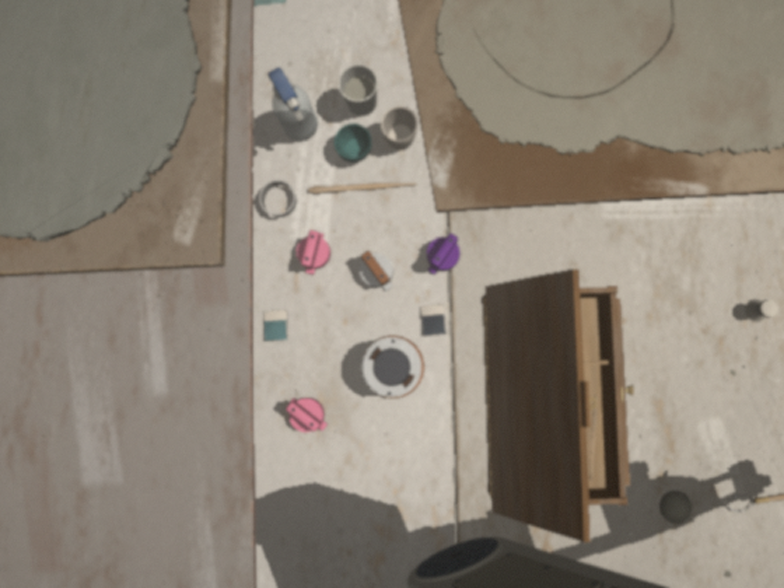

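View pics/side0.png

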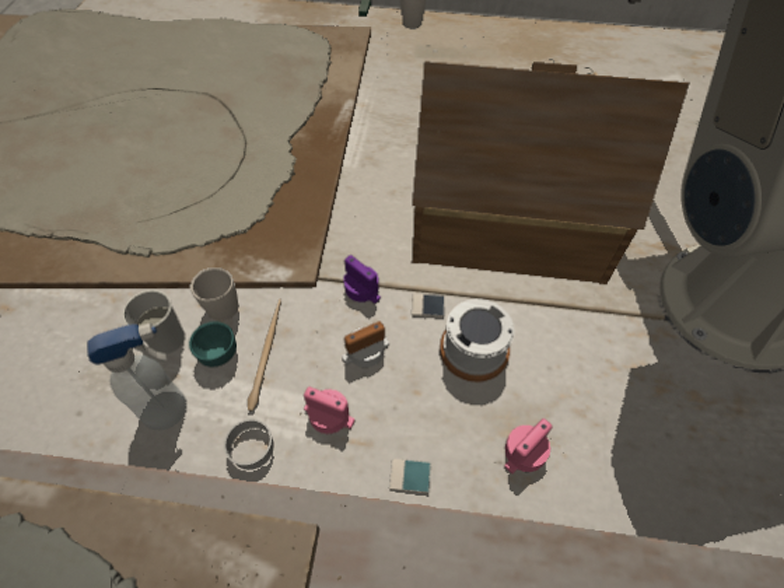

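The aluminium cap with the wooden handle is at top (375,268) and side (365,343) in the 1.4x pictures. Its lookalikes are pink at top (313,250) and (306,413) and purple at (443,255), so they are ruled out by colour. The barrel's mouth is at top (392,367) and side (480,327). Next is an enlarged crop to confirm, plus measurement.

Run:
```python
from h import *
a=load('top');b=load('side')
A=a['image'][165:295,235:335]; B=b['image'][205:285,235:375]
A=cv2.resize(A,(460,598),interpolation=cv2.INTER_CUBIC)
save(A,'c0.png')
def tri(u,v):
    o1,d1=ray(a,np.array(u)/1.4);o2,d2=ray(b,np.array(v)/1.4)
    s=np.linalg.lstsq(np.stack([d1,-d2],1),o2-o1,rcond=None)[0]
    p,q=o1+d1*s[0],o2+d2*s[1]; return ((p+q)/2).round(4),np.linalg.norm(p-q).round(4)
print('handle',tri((375,267),(364,335)));print('mouth plate',tri((392,367),(481,325)))
for n,c in(('top',a),('side',b)):
    P=cloud(c)
    for (nm,x0) in(('cap',tri((375,267),(364,335))[0]),('bar',tri((392,367),(481,325))[0])):
        m=np.linalg.norm(P[...,:2]-x0[:2],axis=-1)<.075
        Q=P[m]; print(n,nm,np.percentile(Q[:,2],[5,50,90,99]).round(4))
        lo,hi=(.05,.075) if nm=='cap' else (.076,.086)
        H=Q[(Q[:,2]>lo)&(Q[:,2]<hi)]; r_=cv2.minAreaRect((H[:,:2]*1000).astype(np.float32)) if len(H)>3 else None
        print(len(H),H.mean(0).round(4),r_)
```

```text
handle (array([0.6105, 0.1761, 0.0441]), np.float64(0.0001))
mouth plate (array([0.4349, 0.1493, 0.071 ]), np.float64(0.0008))
top cap [-0.003   0.0013  0.0302  0.0663]
198 [0.608  0.1749 0.0636] ((608.854736328125, 175.11248779296875), (64.29100799560547, 17.980987548828125), 34.94694900512695)
top bar [-0.0023  0.0195  0.081   0.0841]
1024 [0.4367 0.1496 0.0796] ((435.82403564453125, 149.0655059814453), (99.05477905273438, 98.62389373779297), 88.75950622558594)
side cap [-0.0022  0.0004  0.0472  0.0648]
284 [0.6094 0.1833 0.0614] ((609.7395629882812, 180.5939178466797), (63.93107604980469, 18.59711265563965), 34.34270477294922)
side bar [-0.0014  0.0558  0.0799  0.0819]
1039 [0.4378 0.1575 0.0789] ((437.88287353515625, 154.379638671875), (97.74341583251953, 99.54156494140625), 15.290915489196777)
```

View pics/c0.png

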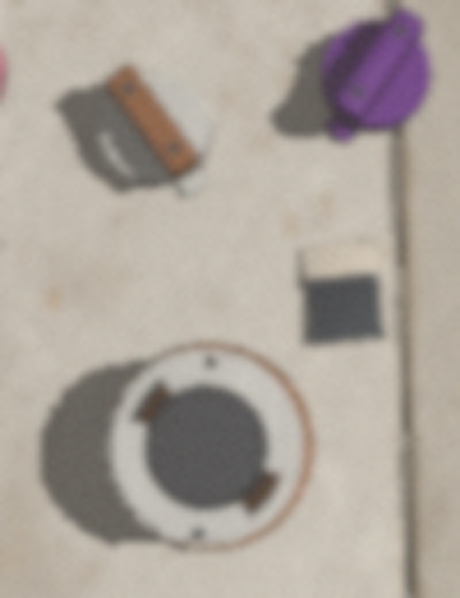

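Confirmed: the cap has a brown handle and a pale aluminium plug at crop (155,120), and stands upright. The barrel mouth is at crop (206,446), with studs at (210,362) and (197,533), so its x axis is at about -4° world. The gaps at (153,402) and (260,492) are at about +50° world, consistent with the stated 55° offset. First I rise to clear the chest, then cross.

```bash
python3 -m handwheel '[[[0,0,-55,0,0,0,1],[0,0,-110,0,0,0,1],[0,0,-165,0,0,0,1],[0,0,-220,0,0,0,1],[0,0,-270,0,0,0,1],[0,0,-270,0,0,0,1],[42,-39,-270,0,0,0,0.7],[84,-78,-270,0,0,0,0.7],[126,-117,-270,0,0,0,0.7],[168,-156,-270,0,0,0,0.7],[210,-195,-270,0,0,0,0.7],[252,-234,-270,0,0,0,0.7]]]' 35
```

```text
clock: 1.6
tool_pos: [0.3669, -0.2841, 0.5016]
tcp_rot: [-0.001, 0.986, 0.167, -0.001]
wrist_force: [0.9, -0.4, -0.4]
gripper_width: 0.0645
```

```bash
python3 -m handwheel '[[[41,-39,0,0,0,0,0.7],[82,-79,0,0,0,0,0.7],[123,-118,0,0,0,0,0.7],[164,-158,0,0,0,-0.05,0.7],[205,-198,0,0,0,-0.1,0.7],[246,-237,0,0,0,-0.15,0.7],[287,-277,0,0,0,-0.2,0.7],[329,-317,0,0,0,-0.276,0.7],[371,-356,30,0,0,-0.276,0.7],[371,-356,80,0,0,-0.276,0.7],[371,-356,130,0,0,-0.276,0.7],[371,-356,180,0,0,-0.276,0.7]]]'
python3 -m handwheel '[[[0,0,30,0,0,0,0.7],[0,0,30,0,0,0,0.7]]]'
python3 - <<'E'
from h import *
s=r.sense();print(s['joints'])
c=cam('wrist');save(c['image'],'w1.png',1.4)
T=np.array(c['world_to_cam']);print((-T[:3,:3].T@T[:3,3]).round(3),T[:3,:3].round(2).tolist())
print(px(c,[[.609,.177,.064],[.437,.151,.08]])*1.4)
E
```

```text
clock: 3.1
tool_pos: [0.5986, 0.1746, 0.3188]
tcp_rot: [-0.001, 0.954, 0.301, -0.002]
wrist_force: [0.3, -0.2, -0.4]
gripper_width: 0.0646
clock: 3.35
tool_pos: [0.5961, 0.174, 0.2848]
tcp_rot: [-0.002, 0.954, 0.301, -0.006]
wrist_force: [-0.5, -0.7, 0.5]
gripper_width: 0.0643
[0.28005163 0.31024015 1.57793707 0.0029718  1.26459101 1.23794105]
[0.659 0.218 0.437] [[0.57, -0.82, -0.01], [-0.79, -0.55, 0.28], [-0.23, -0.15, -0.96]]
[[406.87272083 243.79467316]
 [305.38291998 447.61277364]]
```

View pics/w1.png

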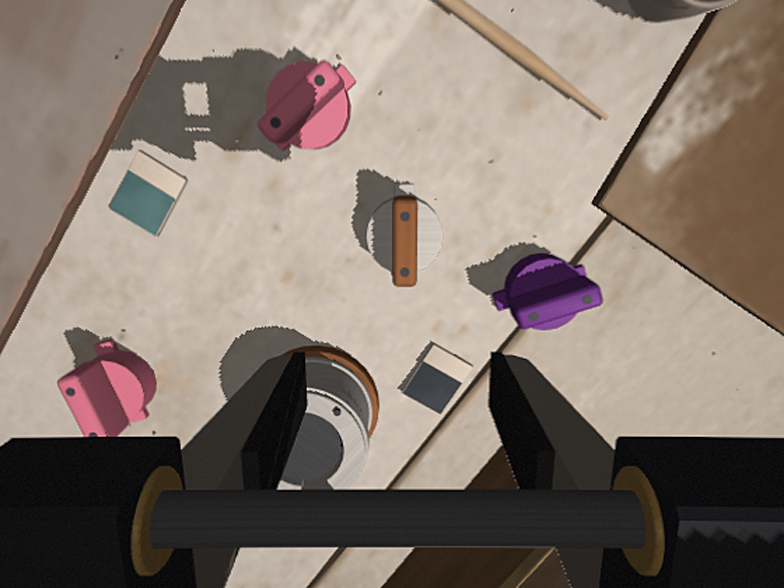

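The wrist view shows the cap handle's top from (405,198) to (404,286), with the plug behind it. The barrel's mouth is partly hidden by the left finger. I compute the correction for the grasp.

```bash
cat >> h.py <<'E'
from scipy.spatial.transform import Rotation as R
def tool():
    s=r.sense(); q=s['tcp_rot']; return np.array(s['tool_pos']),R.from_quat([q[1],q[2],q[3],q[0]])
def rel(p,yaw):
    """shift mm and rotvec to tool-down pose at p with tool x at world yaw (rad)"""
    t,Q=tool(); G=R.from_euler('z',yaw)*R.from_euler('x',np.pi)
    return (Q.inv().apply(np.array(p)-t)*1000).round(1),(Q.inv()*G).as_rotvec().round(3)
E
python3 - <<'E'
from h import *
c=load('wrist')
e=[onz(c,np.array(u)/1.4,.064) for u in((405,198),(404,286))]
m=(e[0]+e[1])/2;d=e[0]-e[1];y=np.arctan2(d[1],d[0]);print(e,m,np.linalg.norm(d),np.degrees(y))
P=cloud(c);Q=P[(np.linalg.norm(P[...,:2]-m[:2],axis=-1)<.05)&(P[...,2]>.05)]
print(Q[:,2].mean(),cv2.minAreaRect((Q[Q[:,2]>.058][:,:2]*1000).astype(np.float32)))
print(tool()[0]);print(rel([m[0],m[1],.054],y))
E
```

```text
[array([0.63459834, 0.19677335, 0.064     ]), array([0.5822869 , 0.16063454, 0.064     ])] [0.60844262 0.17870394 0.064     ] 0.06358065799378089 34.6382466189965
0.35090016628447435 ((606.954345703125, 180.43350219726562), (63.570091247558594, 95.56617736816406), 22.714994430541992)
[0.59755072 0.17438477 0.28735337]
(array([ 12.8,   3.9, 233.3]), array([-0.005,  0.006,  0.007]))
```

```bash
python3 -m handwheel '[[[13,4,40,0,0,0,0.6],[13,4,80,0,0,0,0.6],[13,4,120,0,0,0,0.6],[13,4,155,0,0,0,0.6],[13,4,180,0,0,0,0.6],[13,4,200,0,0,0,0.6],[13,4,215,0,0,0,0.6],[13,4,225,0,0,0,0.6],[13,4,232,0,0,0,0.6],[13,4,232,0,0,0,0.6],[13,4,232,0,0,0,0.6]]]'
python3 - <<'E'
from h import *
print(rel([.6084,.1787,.054],np.radians(34.6)))
E
```

```text
clock: 4.78
tool_pos: [0.6091, 0.1789, 0.0558]
tcp_rot: [-0.002, 0.954, 0.301, -0.003]
wrist_force: [-0.1, 0.2, 0.2]
gripper_width: 0.0551
(array([-0.7, -0.2,  1.8]), array([-0.005,  0.005,  0.008]))
```

Position is good; close and lift.

```bash
python3 -m handwheel '[[[0,0,2,0,0,0,0.3],[0,0,2,0,0,0,0],[0,0,2,0,0,0,0],[0,0,2,0,0,0,0],[0,0,2,0,0,0,0],[0,0,-20,0,0,0,0],[0,0,-50,0,0,0,0],[0,0,-90,0,0,0,0],[0,0,-130,0,0,0,0],[0,0,-130,0,0,0,0]]]' 45
python3 - <<'E'
from h import *
c=cam('wrist');save(c['image'],'w2.png',1.4)
print(px(c,[[.437,.151,.08]])*1.4, rel([.45,.155,.21],np.radians(51)))
E
```

```text
clock: 6.02
tool_pos: [0.6119, 0.1794, 0.1891]
tcp_rot: [-0.001, 0.954, 0.301, -0.0]
wrist_force: [0.5, -0.2, -1.6]
gripper_width: 0.0176
[[269.16410043 562.65941462]] (array([-145.2,  -72.7,  -22.5]), array([-0.004,  0.002, -0.278]))
```

View pics/w2.png

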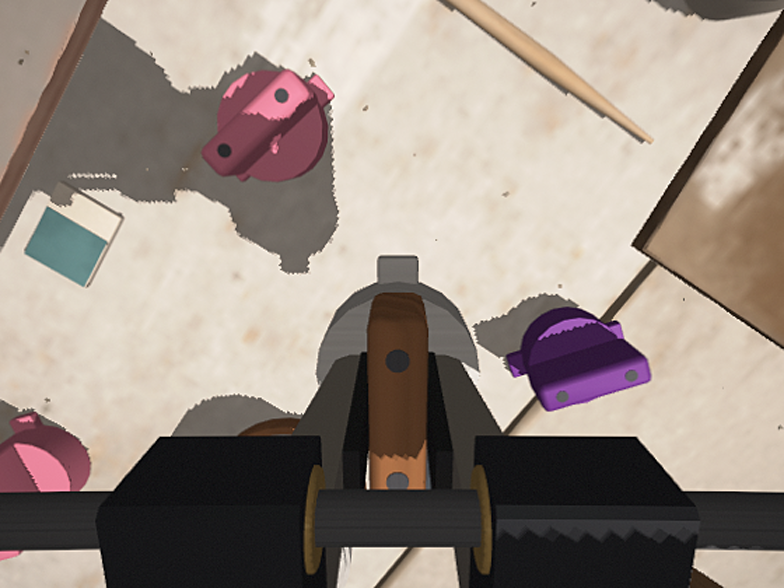

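The cap hangs straight in the grip (handle centred between the jaws, lug forward at (398,257)). Next I move beside the barrel, already turned to the gap angle, to measure the mouth from the wrist camera.

```bash
python3 -m handwheel '[[[0,0,-30,0,0,0,0],[-41,-26,-60,0,0,-0.05,0],[-82,-52,-60,0,0,-0.1,0],[-123,-78,-60,0,0,-0.15,0],[-164,-104,-60,0,0,-0.2,0],[-205,-130,-60,0,0,-0.25,0],[-246,-155,-60,0,0,-0.286,0],[-246,-155,-60,0,0,-0.286,0],[-246,-155,-60,0,0,-0.286,0],[-246,-155,-60,0,0,-0.286,0]]]'
python3 - <<'E'
from h import *
c=cam('wrist');save(c['image'],'w3.png',1.4)
print(px(c,[[.437,.151,.08]])*1.4, r.sense()['joints'],tool()[0])
E
```

```text
clock: 7.32
tool_pos: [0.3211, 0.1645, 0.2478]
tcp_rot: [-0.002, 0.901, 0.434, -0.002]
wrist_force: [-0.2, 0.8, -1.2]
gripper_width: 0.0177
[[566.53728863 178.60482314]] [ 0.46583965 -0.09744043  2.12659594  0.00388093  1.11638659  1.13756081] [0.32113148 0.16445408 0.24783378]
```

View pics/w3.png

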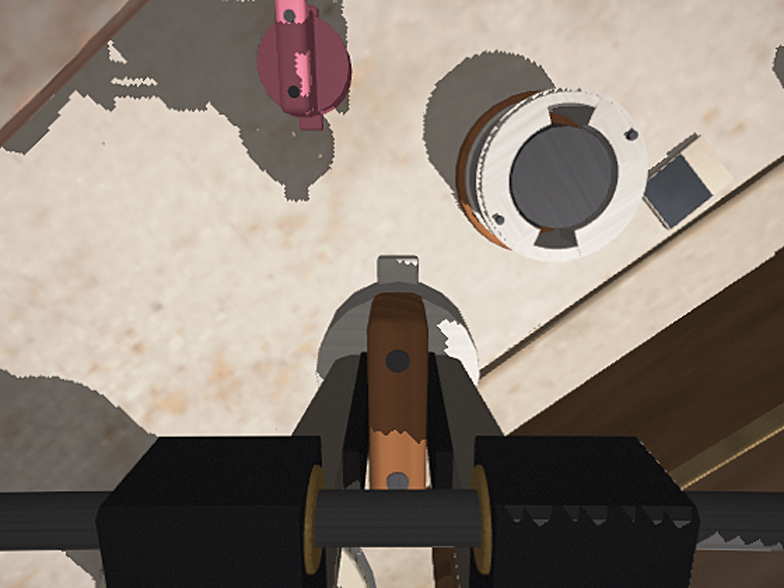

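The wrist view shows the open collar clearly: studs at (631,135) and (500,219), gaps at about (573,115) and (556,238), and the plate centred near (563,177). I compute the barrel and cap centres from this.

Run:
```python
from h import *
c=load('wrist')
s=[onz(c,np.array(u)/1.4,.083) for u in((631,135),(500,219))]
d=s[0]-s[1];print('studs mid',(s[0]+s[1])/2,'len',np.linalg.norm(d),np.degrees(np.arctan2(d[1],d[0])))
o=[onz(c,np.array(u)/1.4,.08) for u in((574,105),(553,246))]
d=o[0]-o[1];print('gaps',(o[0]+o[1])/2,np.linalg.norm(d),np.degrees(np.arctan2(d[1],d[0])))
g=cv2.cvtColor(c['image'],cv2.COLOR_RGB2GRAY); 
_,lab=cv2.connectedComponents(((g<105)&(c['image'].std(-1)<10)).astype(np.uint8)); m=(lab==lab[126,402]).astype(np.uint8)
m=cv2.morphologyEx(m,cv2.MORPH_OPEN,np.ones((9,9)))
k=max(cv2.findContours(m,0,cv2.CHAIN_APPROX_NONE)[0],key=len)[:,0]
W=np.array([onz(c,p,.076) for p in k]);print('plate',cv2.minEnclosingCircle((W[:,:2]*1000).astype(np.float32)),k.min(0)*1.4,k.max(0)*1.4,cv2.fitEllipse((W[:,:2]*1000).astype(np.float32)))
P=cloud(c);D=P[(np.linalg.norm(P[...,:2]-[.437,.151],axis=-1)<.055)];D=D[(D[:,2]>.074)];print('collar z',np.median(D[:,2]),cv2.minEnclosingCircle((D[:,:2]*1000).astype(np.float32)))
t,Q=tool()
for u,h in(((398,361),.064),((397,482),.064),((398,257),.008)):
    p=onz(c,np.array(u)/1.4,t[2]-.0535+h); print('cap in tool',(Q.inv().apply(p-t)*1000).round(1))
print(Q.as_euler('ZYX',degrees=True))
```

```text
studs mid [0.4352562  0.15292048 0.083     ] len 0.08622324607616966 -5.143209646629556
gaps [0.43551737 0.15249379 0.08      ] 0.08110681988009391 47.81882013860997
plate ((432.6111145019531, 147.9730682373047), 37.04761505126953) [509.6 124.6] [616.  246.4] ((434.7444152832031, 149.82595825195312), (62.307064056396484, 69.75920867919922), 144.76390075683594)
collar z 0.07978326106662983 ((433.97906494140625, 151.87969970703125), 51.966041564941406)
cap in tool [ 17.9  -0.2 -10.5]
cap in tool [-22.4  -0.5 -10.5]
cap in tool [38.  -0.2 45.4]
[ 5.14155097e+01  1.21820641e-01 -1.79723945e+02]
```

Run:
```python
from h import *
print(rel([.4364,.1536,.150],np.radians(49.9)))
```

```text
(array([63.6, 97.3, 97.2]), array([-0.005,  0.002,  0.026]))
```

```bash
python3 -m handwheel '[[[21,32,0,-0.005,0.002,0.026,0],[42,65,0,-0.005,0.002,0.026,0],[64,97,10,-0.005,0.002,0.026,0],[64,97,40,-0.005,0.002,0.026,0],[64,97,70,-0.005,0.002,0.026,0],[64,97,90,-0.005,0.002,0.026,0],[64,97,97,-0.005,0.002,0.026,0],[64,97,97,-0.005,0.002,0.026,0],[64,97,97,-0.005,0.002,0.026,0],[64,97,97,-0.005,0.002,0.026,0]]]'
python3 - <<'E'
from h import *
print(rel([.4364,.1536,.150],np.radians(49.9)))
a=cam('wrist');b=cam('side')
A=cv2.resize(a['image'][100:340,140:420],(560,480)); B=cv2.resize(b['image'][190:280,290:395],(560,480),interpolation=cv2.INTER_CUBIC)
A=a['image'][100:400,150:410];A=cv2.resize(A,(400,462));B=cv2.resize(B,(400,343))
save(np.hstack([A,np.vstack([B,np.zeros((119,400,3),np.uint8)])]),'h1.png')
E
```

```text
clock: 8.62
tool_pos: [0.4369, 0.1543, 0.151]
tcp_rot: [0.0, 0.907, 0.422, 0.001]
wrist_force: [-0.3, 0.5, -0.8]
gripper_width: 0.0181
(array([-0.9,  0.1,  1. ]), array([ 0.001, -0.001,  0.001]))
```

View pics/h1.png

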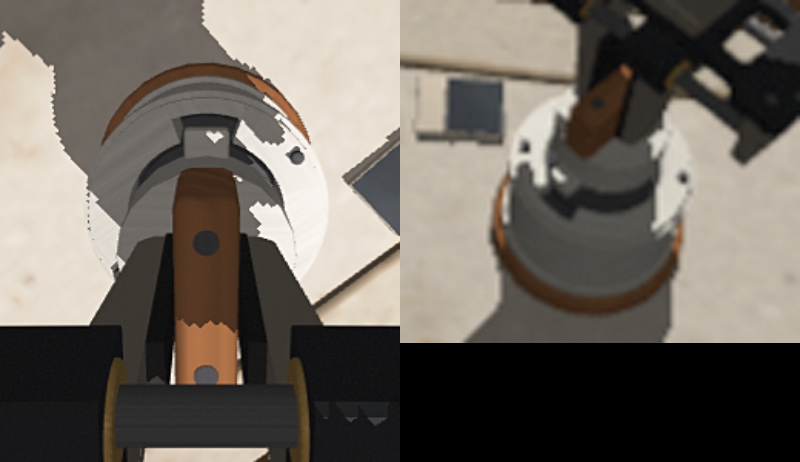

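The lug sits directly over the gap and is centred in it (crop about (207,130)). I descend gently and watch the force.

```bash
python3 -m handwheel '[[[-1,0,5,0,0,0,0],[-1,0,9,0,0,0,0],[-1,0,13,0,0,0,0],[-1,0,17,0,0,0,0],[-1,0,20,0,0,0,0],[-1,0,20,0,0,0,0]]]'
python3 -m handwheel '[[[0,0,3,0,0,0,0],[0,0,6,0,0,0,0],[0,0,6,0,0,0,0]]]'
python3 -c "
from h import *
s=r.sense();print(s['wrist_force'],s['wrist_torque'],rel([.4364,.1536,.113],np.radians(49.9)))"
```

```text
clock: 9.48
tool_pos: [0.4359, 0.1534, 0.1305]
tcp_rot: [0.0, 0.907, 0.422, 0.0]
wrist_force: [-0.1, 0.8, -1.7]
gripper_width: 0.0178
clock: 9.85
tool_pos: [0.4362, 0.1535, 0.1245]
tcp_rot: [0.0, 0.907, 0.422, 0.0]
wrist_force: [0.5, 0.2, 2.6]
gripper_width: 0.0177
[0.53563008 0.16389425 2.6004228 ] [ 0.02551855 -0.01858135  0.02069152] (array([ 0.2,  0.1, 11.5]), array([ 0.001, -0.001,  0.   ]))
```

Spring force only (about 4 N), so the cap is in. I press on.

```bash
python3 -m handwheel '[[[0,0,4,0,0,0,0],[0,0,8,0,0,0,0],[0,0,10,0,0,0,0],[0,0,12,0,0,0,0],[0,0,12,0,0,0,0],[0,0,12,0,0,0,0]]]'
python3 -c "
from h import *
s=r.sense();print(s['wrist_force'],s['wrist_torque'])"
```

```text
clock: 10.6
tool_pos: [0.4362, 0.1535, 0.1126]
tcp_rot: [0.0, 0.907, 0.422, 0.001]
wrist_force: [0.3, -0.6, 3.9]
gripper_width: 0.0178
[ 0.30379187 -0.62765179  3.89901761] [-0.14244487  0.23282585  0.0094655 ]
```

```bash
python3 -m handwheel '[[[0,0.2,0.5,0,0,0.12,0],[0,0.4,0.5,0,0,0.24,0],[-0.1,0.5,0.5,0,0,0.36,0],[-0.2,0.7,0.5,0,0,0.48,0],[-0.2,0.7,0.5,0,0,0.48,0]]]'
python3 -c "
from h import *
s=r.sense();print(s['wrist_force'],s['wrist_torque'])"
```

```text
clock: 11.22
tool_pos: [0.4368, 0.1529, 0.1122]
tcp_rot: [0.0, 0.981, 0.194, 0.001]
wrist_force: [-0.1, -0.7, 4.8]
gripper_width: 0.0172
[-0.07963536 -0.7076869   4.82491907] [-0.07439496  0.16134795  0.02112355]
```

Turning freely. On to the lock angle.

```bash
python3 -m handwheel '[[[-0.1,0.1,0,0,0,0.12,0],[-0.1,0.3,0,0,0,0.24,0],[-0.2,0.4,0,0,0,0.36,0],[-0.4,0.5,0,0,0,0.48,0],[-0.4,0.5,0,0,0,0.52,0],[-0.4,0.5,0,0,0,0.52,0]]]'
python3 -c "
from h import *
s=r.sense();print(s['wrist_force'],s['wrist_torque'],tool()[1].as_euler('ZYX',degrees=True))"
```

```text
clock: 11.98
tool_pos: [0.4364, 0.1521, 0.1123]
tcp_rot: [0.0, 0.998, -0.065, 0.001]
wrist_force: [-1.0, -1.2, 3.7]
gripper_width: 0.0175
[-1.04815579 -1.24401871  3.71825781] [-0.13014503  0.29258026  0.04637882] [-7.41496893e+00 -6.68793350e-02 -1.79999195e+02]
```

Yaw is -7.4° (locked direction about -5°, stop about -10°), and a small torque is building. I let it rise into the pockets, checking the force, before releasing.

```bash
python3 -m handwheel '[[[0,0,-2,0,0,0,0],[0,0,-4,0,0,0,0],[0,0,-5,0,0,0,0],[0,0,-5,0,0,0,0]]]'
python3 -m handwheel '[[[0,0,0,0,0,0.02,0],[0,0,0,0,0,0.02,0]]]'
python3 -c "
from h import *
s=r.sense();print(s['wrist_force'],s['wrist_torque'],tool()[1].as_euler('ZYX',degrees=True))"
```

```text
clock: 12.48
tool_pos: [0.4365, 0.1521, 0.1173]
tcp_rot: [0.0, 0.998, -0.065, 0.001]
wrist_force: [-0.5, -1.2, 3.3]
gripper_width: 0.0177
clock: 12.72
tool_pos: [0.4364, 0.1521, 0.1173]
tcp_rot: [0.0, 0.997, -0.075, 0.001]
wrist_force: [-0.5, -1.8, 3.6]
gripper_width: 0.018
[-0.5432221 -1.7679097  3.5708978] [-0.20822601  0.18677023  0.0459451 ] [-8.57973717e+00 -6.53947048e-02  1.79995412e+02]
```

```bash
python3 -m handwheel '[[[0,0,0,0,0,-0.02,0.1],[0,0,0,0,0,-0.02,0.3],[0,0,0,0,0,-0.02,0.5],[0,0,0,0,0,-0.02,0.5],[0,0,-15,0,0,-0.02,0.5],[0,0,-45,0,0,-0.02,0.5],[0,0,-90,0,0,-0.02,0.5],[-40,0,-130,0,0,-0.02,0.5],[-80,0,-150,0,0,-0.02,0.5],[-80,0,-150,0,0,-0.02,0.5],[-80,0,-150,0,0,-0.02,0.5]]]'
python3 - <<'E'
from h import *
c=cam('wrist');cam('side');cam('top');save(c['image'],'w4.png',1.4);print(r.sense()['wrist_force'])
for n in('wrist','side','top'):
    P=cloud(load(n));D=P[(np.linalg.norm(P[...,:2]-[.4358,.152],axis=-1)<.045)]
    H=D[(D[:,2]>.115)&(D[:,2]<.14)];print(n,len(H),np.median(H[:,2]),H.mean(0),cv2.minAreaRect((H[:,:2]*1000).astype(np.float32)))
E
```

```text
clock: 14.1
tool_pos: [0.3576, 0.1641, 0.2678]
tcp_rot: [-0.0, 0.998, -0.065, 0.001]
wrist_force: [0.4, 0.0, -0.8]
gripper_width: 0.0463
[-0.68915733 -0.02164559 -0.23052952]
wrist 2054 0.1293438444197006 [0.43610286 0.15277481 0.12915995] ((435.5126953125, 153.05755615234375), (17.634624481201172, 63.464141845703125), 83.1661148071289)
side 322 0.12686543717354035 [0.43828199 0.15738837 0.12544151] ((437.9885559082031, 155.2410430908203), (18.917884826660156, 63.539695739746094), 84.24652862548828)
top 225 0.12811870599026304 [0.43700453 0.1493606  0.12795043] ((436.37103271484375, 149.6820831298828), (18.145694732666016, 63.749263763427734), 82.83037567138672)
```

View pics/w4.png

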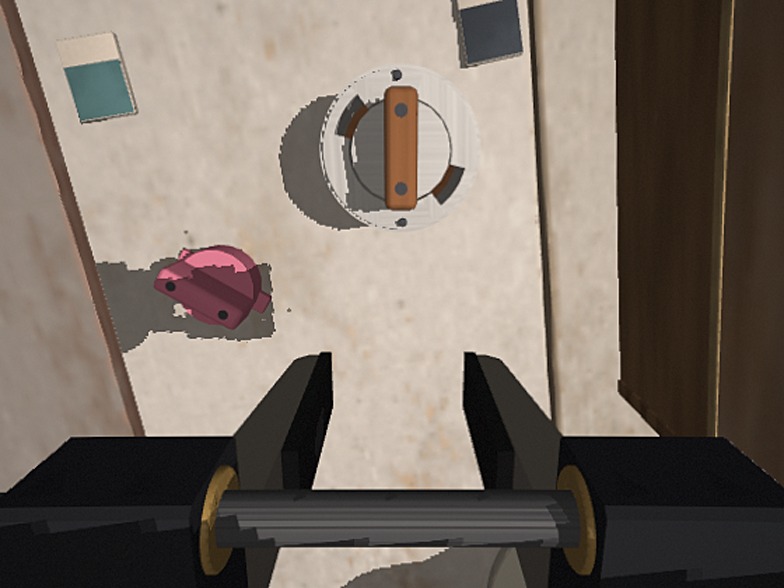

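The cap is in, its handle from (401,88) to (401,208) in line with the studs at (397,75) and (402,222). The gaps are empty and the handle top is at about 0.128 m, so the centre is at 0.096 m, the locked height. Handing in.

```bash
python3 -c "
from bench import ticket
print(ticket.finish_job())"
```

```text
the job is handed in; nothing more can be done
None
```

The cap is locked in the barrel and released, and the job was handed in at about 14 s on the robot's clock. I gripped the wooden handle, lowered the lugs through the gaps, pressed the cap about 17 mm onto the spring plate, turned it clockwise about 58° and let it rise.

**Last checks after release:**
- **Height:** the handle top is at about 0.128 m (0.127–0.129 m over the three cameras), so the cap's centre is at about 0.096 m, the locked height.
- **Alignment:** the handle is about 2° from the line of the studs, against an allowed 0.22 rad (12.6°).
- **Centring:** the wrist camera puts the handle within about 1 mm of the barrel's axis. The top and side cameras disagree with it by about 3 mm in y. I relied on the wrist camera because it agreed with where the jaws closed on the handle.
- **Stop:** I did not feel a distinct hard stop at the end of the turn. I judged the lock from the rise in height, the angle and the picture.
- **Contact and bystanders:** the gripper is clear, with only noise on the force sensor. No move came near the tiles or the modelling tool. The tiles looked undisturbed in the last picture, but I did not re-measure them, and the tool was out of that view.

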